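# Nest the workshop tins and put the lid on

### The arm

A 6-joint arm with a two-finger parallel gripper is mounted at the origin on the work surface. World frame = base frame: x ahead of the robot, y to its left, z up, the work surface at z = 0. Lengths are in mm, angles in rad, forces in N, time in s.
With the tool pointing down it reaches from about 350 to 875 mm from the base axis. Payload 4.2 kg.
Tool frame: the origin (TCP) lies at the very end of the fingers, on their centre line; the grasp point (between the pads) lies 19 mm behind it; z points along the fingers, y is the line along which they close (so a half turn about z gives the same grasp; the last joint's range is limited). The gripper opens to 85 mm and grips with 20 to 120 N. Pads are 22 mm wide; open, the fingers measure 114 mm over their backs; the gripper's body (76 mm by 85 mm) begins 54 mm behind the grasp point. The pads swing forward as they close: fully open they stand 13 mm farther back than shut.
Start: joints at [-0.885, 0.385, 0.008, 0, -1.194, -0.259], TCP at [258.737, -568.906, 231.312] pointing down, gripper open.
Joint ranges: [-3.14, 3.14], [-1.21, 2.06], [-1.07, 1.41], [-3.16, 2.05], [-2.99, -0.16], [-3.1, 3.1]. Speed limits (rad/s): [2.79, 2.79, 3.14, 3.14, 3.14, 3.14].

### API

Orientations are given as a unit quaternion [x, y, z, w].
In Python, from bench import read_state, get_image, get_calibration, job_done gives the robot as it stands.
- The arm moves only by the shell command python3 -m creep 'ROWS'. ROWS is a JSON object of lists of equal length, an entry for each row: "translation": the shift along the world's x, y, z in cm, a list of three; "delta_rot": the turn, a rotation vector about the world's x, y, z in degrees, a list of three; "hand": the finger opening in cm, from 0 to 8.54. A call has 1 to 8 rows; each row is the pose to reach, as a shift and turn from the pose commanded when the call began; what a row does not reach only later rows make up. A row lasts 1/8 s, in which the tool goes at most 62.5 mm and 10.7 degrees, less where a joint would pass 70% of its speed; a pose out of reach is approached as far as the arm can. A call with a gripper value outside its range is refused whole. The fingers move at their own pace and stop on an object; the grip force is fixed at half the most. Time passes only in rows, so rows that repeat a pose let the fingers close. It gives the time, the measured TCP pose, the force, the opening and the grip force at its end, in the units of the state.
- read_state(): the state, without advancing time (a new reading comes with each control period).
- get_image(name): name is "scene" or "top" or "wrist"; returns (picture, depth): 400x640x3 uint8, red, green, blue; 400x640 float32, mm along the optical axis (not along the pixel's ray), 0 where there is no reading.
- get_calibration(name): a dict with "intrinsics" (3x3 intrinsics, pixels), "xyz" and "attitude" of the camera in the world. Camera axes: x right, y down, z forward; pixel columns grow to the right and rows downward; lengths in mm; the calibration is good to about 2 mm. A picture is of the moment at which its call begins: read the wrist's pose just before it. get_calibration takes no time and is no camera call; for the wrist camera it gives the pose at the moment of the call.
- job_done(): hands the job in; it is judged then, once.
The state is a dict: "clock": time; "joints": joint angles; "joint_vel": joint speeds; "joint_efforts": joint torques, N m; "position": TCP position; "ee_rot": TCP orientation; "contact_force": force on the tool from outside, world axes, zero at the start; "wrist_torque": the same for the moment, N m; "gripper_width": finger opening in mm; "grasp_force": force on a finger pad.
Only numpy, scipy, OpenCV 4.12 (cv2) and the standard library are available. Lean on these libraries where they do the work, as an engineer would, in place of code of your own. Each camera call takes 0.05 s, during which the arm holds its last target. There are 200 camera calls.

### The job

Put the empty fastener tins away dust-tight: nest the tin standing on the bare bench fully into its twin on the round rubber mat, then cover that stack with the lid that fits (the larger of the two on the sloping rests) so it sits down level on the rim. Set things down, do not drop them; keep the bottom tin upright near the middle of the mat, and leave the small lid, spray can, paint tin and carton undisturbed.

Things in the scene. Friction and masses are not known exactly. Their poses are not given: they have to be found in the camera images.
- cup_a: steel tin on the rubber mat, bottom of the stack. Open top, 100 mm tall, wall 3 mm. Tapered body, dia 38 mm at the foot to 54 at 62 mm height; above, a straight collar, outside dia 66 mm, inside 60, from 62 to 100 mm, its underside a flat shoulder. Origin: centre of underside, z up. Nested, the upper tin's shoulder rests on the lower rim: 38 mm higher, its collar free to grip
- cup_b: identical steel tin (same sizes and origin as cup_a), standing on the bare bench; the one to move
- lid: the lid that fits, leaning at 35 degrees on stand_a: aluminium cap, outside dia 82 mm; skirt 8 mm deep (inside dia 73) under a 4 mm disc; on top a black bar grip 50 mm long (lid's x), 14 wide (y), from 12 to 42 mm above the origin. Origin: centre of the skirt's lower edge, z out through the grip. Seated, the disc lies on the rim, its origin 92 mm above the tin's
- lid_small: bystander: the same kind of lid but outside dia 62 mm (too small for the tins), same grip and origin, leaning on stand_b
- stand_a: fixed grey sheet-metal rest under the larger lid: plate 104 x 90 mm sloping 35 degrees, rising towards its own +x, from 25 to 85 mm high, with two pins 9 mm high below the lid. Origin: centre of the foot on the bench; the lid's origin lies 55 mm above it
- stand_b: fixed rest like stand_a, under the small lid
- mat: fixed round black rubber mat, dia 120 mm, 4 mm thick; origin: centre of the underside, on the bench
- spray_can: bystander: white and grey spray can standing beside cup_a, dia 58 mm, 150 mm tall; origin: centre of the underside
- paint_tin: bystander: small closed yellow paint tin standing beside cup_b, dia 62 mm, 103 mm tall; origin: centre of the underside
- carton: bystander: cardboard carton standing between the tins, 60 x 85 x 120 mm (x, y, height); origin: centre of the underside

How it is judged (in metres and radians):
On the way:
1. the bench tin is nested in the tin on the mat, upright, let go, the lid not yet on (horizontal distance between cup_b and cup_a below 0.005 m and z of cup_b in the frame of cup_a between 0.034 and 0.042 m and angle between each of cup_a, cup_b's own z axis and vertical below 0.06 rad and distance between lid and cup_b above 0.12 m and contact force between the fingers and cup_b below 0.05 N), for 0.2 s.
At the end, for the whole second after the job is handed in: cup_b nested in cup_a (axes within 5 mm, 38 mm higher within 4 mm, both upright within 3.4 degrees); the larger lid on cup_b's rim (centred within 6.5 mm, its origin 88 to 95.5 mm above cup_b's, level within 3.4 degrees); cup_a within 30 mm of the mat's centre; all at rest (horizontal distance between cup_b and cup_a below 0.005 m and z of cup_b in the frame of cup_a between 0.034 and 0.042 m and angle between each of cup_a, cup_b, lid's own z axis and vertical below 0.06 rad and horizontal distance between lid and cup_b below 0.0065 m and z of lid in the frame of cup_b between 0.088 and 0.0955 m and horizontal distance between cup_a and mat below 0.03 m and linear speed of each of cup_a, cup_b, lid below 0.02 m/s); the robot touches nothing.
It fails at once if the small lid, spray can, paint tin or carton is shifted more than 30 mm (distance of any of lid_small, spray_can, paint_tin, carton from where it was at the start of the episode above 0.03 m).
It fails at once if the spray can, paint tin or carton is tipped over 20 degrees (angle between any of spray_can, paint_tin, carton's own z axis and vertical above 0.35 rad).
It fails at once if the lid or the moved tin falls freely (faster than 0.6 m/s, out of the fingers) ((linear speed of lid above 0.6 m/s and contact force between the fingers and lid below 0.05 N) or (linear speed of cup_b above 0.6 m/s and contact force between the fingers and cup_b below 0.05 N)).
It fails at once if the bottom tin is tipped over 25 degrees (angle between cup_a's own z axis and vertical above 0.44 rad).
It also fails if it takes over 58 s, if anything falls off the work surface, if the arm or the gripper's body presses on something with over 40 N, if the wrist force passes 120 N, or if a joint passes its speed limit or range.

## Working session

There is one attempt and no reset: what is moved stays moved. The work goes in short steps, Python scripts to look and compute and a shell command to move; the robot and the scene stay as the last step left them, time stands still between calls to the robot, and variables do not carry over. Pictures are saved under pics/ and viewed, at most 10 in all, crops included, and the job is handed in when it is done.

```bash
mkdir -p pics; ls
python3 - <<'E'
from bench import *
import cv2,numpy as np
s=read_state();print({k:np.round(v,3).tolist() for k,v in s.items()})
for n in("scene","top"):
    im,d=get_image(n);c=get_calibration(n);np.savez(f"pics/{n}.npz",im=im,d=d,K=c["intrinsics"],t=c["xyz"],q=c["attitude"])
    print(n,c)
    cv2.imwrite(f"pics/{n}.png",im[:,:,::-1])
E
```

```text
pics
{'clock': 0.0, 'joints': [-0.885, 0.386, 0.007, -0.0, -1.194, -0.259], 'joint_vel': [-0.001, -0.001, 0.001, 0.002, -0.001, -0.001], 'joint_efforts': [-0.0, -39.229, 18.84, 4.186, -0.005, 0.0], 'position': [258.525, -568.386, 230.234], 'ee_rot': [-0.212, 0.977, 0.001, -0.0], 'contact_force': [0.605, 0.214, 0.014], 'wrist_torque': [0.018, -0.007, -0.013], 'grasp_force': 0.0, 'gripper_width': 85.252}
scene {'intrinsics': array([[470.39594273,   0.        , 310.97161231],
       [  0.        , 470.39594273, 195.76166921],
       [  0.        ,   0.        ,   1.        ]]), 'xyz': array([1034.87403558, -575.56887548, 1019.8019187 ]), 'attitude': array([ 0.87010216,  0.35277434, -0.13791898, -0.31535829])}
top {'intrinsics': array([[374.89120943,   0.        , 310.34254896],
       [  0.        , 374.89120943, 202.50795255],
       [  0.        ,   0.        ,   1.        ]]), 'xyz': array([ 382.50360751,  -29.36346401, 1003.57058737]), 'attitude': array([ 0.71449566, -0.69835438,  0.02509379, -0.03416745])}
```

View pics/scene.png

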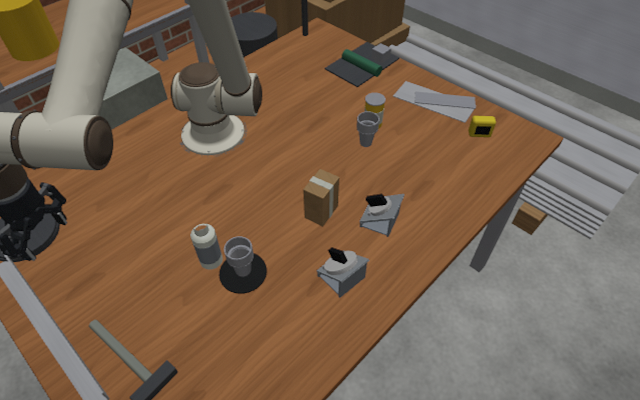

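View pics/top.png

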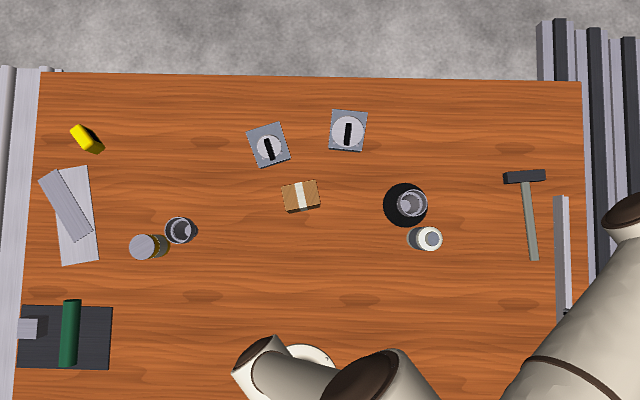

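The scene view shows the mat with cup_a at about (240,262), the spray can at (206,245), cup_b at (367,130) in front of the paint tin, and the carton at (321,197). The larger lid is at (340,262) and the small lid at (380,207). In the top view these are cup_a (410,203), mat (405,205), spray can (428,238), cup_b (181,230), paint tin (145,246), carton (300,196), larger lid (347,131) and small lid (269,147).

```bash
cat > h.py <<'E'
import numpy as np,cv2
from scipy.spatial.transform import Rotation as R
from scipy.optimize import least_squares
def cloud(f):
    z=np.load(f);d=z["d"].astype(float);K=z["K"];v,u=np.mgrid[:400,:640]
    P=np.stack([(u-K[0,2])/K[0,0]*d,(v-K[1,2])/K[1,1]*d,d],-1)
    W=P@R.from_quat(z["q"]).as_matrix().T+z["t"];W[d==0]=np.nan
    return W,z["im"].astype(int)
def ray(f,u,v,h):
    z=np.load(f);p=np.array([u,v,1.])@np.linalg.inv(z["K"]).T;w=R.from_quat(z["q"]).apply(p)
    return (z["t"]+w*(h-z["t"][2])/w[2])
def circ(p,r=None):
    if r: f=lambda a:np.hypot(p[:,0]-a[0],p[:,1]-a[1])-r
    else: f=lambda a:np.hypot(p[:,0]-a[0],p[:,1]-a[1])-a[2]
    s=least_squares(f,list(p[:,:2].mean(0))+([] if r else [30]),loss="soft_l1",f_scale=2)
    return s.x,np.sqrt(np.mean(s.fun**2))
def plane(p):
    c=p.mean(0);n=np.linalg.svd(p-c)[2][2];n*=np.sign(n[2]);return c,n,np.std((p-c)@n)
E
python3 - <<'E'
from h import *
np.set_printoptions(precision=1,suppress=True)
T,ti=cloud("pics/top.npz");S,si=cloud("pics/scene.npz")
g=lambda u,v:ray("pics/top.npz",u,v,100)
for n,(u,v),zr in(("a",(410,203),(95,112)),("b",(181,230),(91,108)),("spray",(428,238),(135,160)),("paint",(145,246),(92,112)),("carton",(300,196),(110,128))):
    for nm,C in(("top",T),("scene",S)):
        c=g(u,v);m=(np.hypot(C[...,0]-c[0],C[...,1]-c[1])<48)&(C[...,2]>zr[0])&(C[...,2]<zr[1]);p=C[m]
        if len(p)>8: print(n,nm,len(p),"z",np.median(p[:,2]),"circ",*circ(p),"mid",(p.min(0)+p.max(0))/2, np.ptp(p,axis=0))
m=(ti.max(-1)<50)&(np.hypot(T[...,0]-g(405,205)[0],T[...,1]-g(405,205)[1])<90)&(T[...,2]<20)
p=T[m];h=cv2.convexHull(p[:,:2].astype(np.float32))[:,0];print("mat",np.median(p[:,2]),circ(h,60))
for n,(u,v) in(("lid",(347,131)),("small",(269,147))):
    c=g(u,v);nr=lambda C:(np.hypot(C[...,0]-c[0],C[...,1]-c[1])<65)&(C[...,2]>15)
    for nm,C,I in(("top",T,ti),("scene",S,si)):
        k=nr(C);gr=k&(I.max(-1)<45);w=k&(I.min(-1)>150);pl=k&~gr&~w
        for q,mm in(("grip",gr),("disc",w),("plate",pl)):
            p=C[mm]
            if len(p)<10: print(n,nm,q,len(p));continue
            o=plane(p);e=np.linalg.svd(p-p.mean(0))[2][0]
            print(n,nm,q,len(p),*o,"long",e,p.min(0),p.max(0), np.median(I[mm],axis=0))
E
```

```text
a top 153 z 103.22606099681593 circ [ 463.6 -263.8   31.2] 1.0418164308325117 mid [ 463.7 -264.4  101.4] [65.2 65.9 12.6]
a scene 190 z 101.83632840343546 circ [ 465.6 -266.1   31.3] 1.2923257557064083 mid [ 465.  -266.1  101.4] [67.5 65.6 12.8]
b top 156 z 99.04320061448823 circ [385.  301.8  31.2] 1.0180988690789934 mid [384.7 302.5  97.2] [63.  65.2 12. ]
b scene 125 z 96.11330445263434 circ [386.2 300.6  31.3] 1.7515790562976934 mid [384.9 301.1  97.4] [69.4 68.6 12.5]
spray top 32 z 142.27126649816455 circ [ 378.8 -300.8   17. ] 0.3560297983055526 mid [ 378.8 -291.5  143.3] [33.9 16.  16.2]
spray scene 58 z 140.74446239354472 circ [ 379.4 -301.8   16.7] 1.001872518112619 mid [ 386.6 -304.   143.1] [22.3 29.7 16. ]
paint top 551 z 102.8819866743695 circ [343.2 384.9  22.3] 7.4883339893325145 mid [343.1 386.5  99.9] [59.9 62.1 14.9]
paint scene 238 z 101.52083715267611 circ [345.4 382.2  23.4] 7.705992728749487 mid [342.8 385.2  99.9] [63.3 65.5 15.4]
carton top 893 z 120.0118573782679 circ [474.1   7.5  28.3] 10.638435424158738 mid [474.1   8.  119.3] [72.9 91.  13.2]
carton scen
[... 1216 characters left out ...]
6 -0.2 -0.8] [560.6  59.6  15.4] [619.8 105.  104.6] [14. 13. 15.]
small top disc 331 [602.7  93.7  64.5] [-0.6 -0.2  0.8] 3.2459165746646983 long [-0.2  1.   0.1] [564.4  45.7  23.4] [649.  144.9  82.7] [193. 189. 198.]
small top plate 868 [610.5  94.9  57.7] [-0.5 -0.2  0.8] 5.812051603846401 long [-0.8 -0.2 -0.6] [555.9  40.6  15.1] [656.8 145.9  98.5] [132. 136. 149.]
small scene grip 183 [598.2  84.7  82.5] [ 0.4 -0.9  0.1] 2.9965823049418763 long [-0.8 -0.3 -0.5] [572.3  73.1  56.3] [622.7 102.2 104.2] [10. 10. 11.]
small scene disc 3
small scene plate 700 [619.1  83.9  61.5] [-0.4 -0.2  0.9] 12.508938773659933 long [0.5 0.7 0.5] [564.7  37.5  15.9] [657.  145.6 101.6] [110. 114. 117.]
```

```bash
python3 -m creep '{"translation":[[6,6,1],[12,12,2],[16,18,2],[16,24,2],[16,30,2],[16,36,2],[16,42,2],[16,42,2]],"delta_rot":[[0,0,10],[0,0,20],[0,0,30],[0,0,40],[0,0,50],[0,0,60],[0,0,70],[0,0,70]],"hand":[8.54,8.54,8.54,8.54,8.54,8.54,8.54,8.54]}'
```

```text
clock: 1.1
position: [418.1, -146.6, 251.2]
ee_rot: [0.735, -0.678, -0.0, -0.0]
contact_force: [0.1, -0.1, -0.3]
gripper_width: 85.6
grasp_force: 0.0
```

```bash
python3 -m creep '{"translation":[[0,6,0],[0,12,0],[0,18,0],[0,24,0],[0,30,0],[-1,36,0],[-2,42,-1],[-3.3,45,-3.1]],"delta_rot":[[0,0,5],[0,0,10],[0,0,15],[0,0,20],[0,0,22],[0,0,22],[0,0,22],[0,0,22]],"hand":[8.54,8.54,8.54,8.54,8.54,8.54,8.54,8.54]}'
cat > w.py <<'E'
import sys,cv2,numpy as np
from bench import *
n=sys.argv[1];c=get_calibration("wrist");s=read_state();im,d=get_image("wrist")
np.savez(f"pics/{n}.npz",im=im,d=d,K=c["intrinsics"],t=c["xyz"],q=c["attitude"]);cv2.imwrite(f"pics/{n}.png",im[:,:,::-1])
print(s["position"],s["joints"],c["xyz"],s["clock"])
E
python3 - <<'E'
import time
E
python3 w.py w1
python3 - <<'E'
from h import *
C,I=cloud("pics/w1.npz");c=[385.5,301.3]
m=(np.hypot(C[...,0]-c[0],C[...,1]-c[1])<48)&(C[...,2]>93)&(C[...,2]<106);p=C[m]
print(len(p),np.median(p[:,2]),circ(p),p.min(0),p.max(0))
c=[343,385];m=(np.hypot(C[...,0]-c[0],C[...,1]-c[1])<48)&(C[...,2]>95)&(C[...,2]<110);p=C[m]
print(len(p),p.min(0) if len(p) else 0,p.max(0) if len(p) else 0)
E
```

```text
clock: 2.1
position: [385.4, 304.2, 220.2]
ee_rot: [0.851, -0.526, 0.0, -0.001]
contact_force: [0.2, 0.1, -0.5]
gripper_width: 85.2
grasp_force: 0.0
[385.37422031 304.17287302 220.17318343] [ 9.99787440e-01  1.64128227e-01 -3.30029787e-01  1.42287371e-04
 -1.07477496e+00 -5.36027615e-01] [418.17458747 237.14157205 362.47043277] 2.1
974 99.30856087738309 (array([384.9053106 , 302.71873887,  31.03870283]), np.float64(0.9530694656813847)) [351.91665183 270.28915359  93.03586104] [417.1817928  335.93782319 101.70875658]
2944 [311.88919046 355.45026208  95.00390864] [373.45049964 417.68243109 105.37243698]
```

View pics/w1.png

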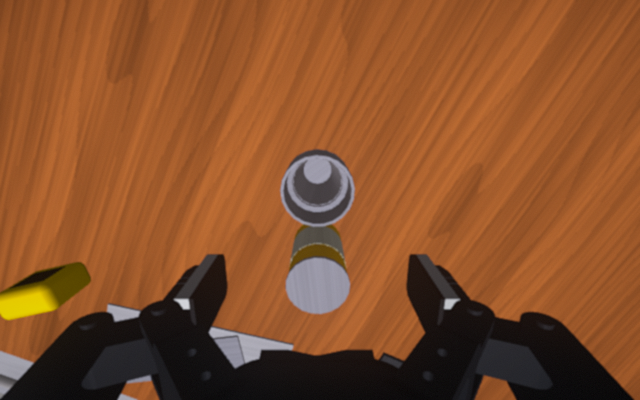

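The wrist view shows cup_b's rim at (318,188) and the paint tin at (318,285), with the fingers closing along the image's horizontal and so clear of the paint tin. The measurements agree on cup_b at (385, 302.4).

```bash
python3 -m creep '{"translation":[[-0.1,0.1,-1],[-0.1,0.1,-4],[-0.1,0.1,-7],[-0.1,0.1,-10],[-0.1,0.1,-13],[-0.1,0.1,-15],[-0.1,0.1,-15.8],[-0.1,0.1,-15.8]],"delta_rot":[[0,0,0],[0,0,0],[0,0,0],[0,0,0],[0,0,0],[0,0,0],[0,0,0],[0,0,0]],"hand":[8.54,8.54,8.54,8.54,8.54,8.54,8.54,8.54]}'
```

```text
clock: 3.15
position: [385.0, 301.5, 62.3]
ee_rot: [0.85, -0.527, 0.0, 0.0]
contact_force: [-0.0, 0.4, -0.1]
gripper_width: 85.6
grasp_force: 0.0
```

```bash
python3 -m creep '{"translation":[[0,0,0],[0,0,0],[0,0,0],[0,0,0],[0,0,0],[0,0,0]],"delta_rot":[[0,0,0],[0,0,0],[0,0,0],[0,0,0],[0,0,0],[0,0,0]],"hand":[6,6,6,6,6,6]}'
```

```text
clock: 3.9
position: [385.4, 302.8, 63.9]
ee_rot: [0.85, -0.526, 0.0, -0.001]
contact_force: [0.2, -1.7, 5.7]
gripper_width: 65.0
grasp_force: 65.7
```

```bash
python3 -m creep '{"translation":[[0,0,1],[0,0,4],[0,0,8],[0,0,12],[0,0,16],[0.5,-2,18],[1,-6,18],[2,-11,18]],"delta_rot":[[0,0,0],[0,0,0],[0,0,0],[0,0,0],[0,0,0],[0,0,-5],[0,0,-12],[0,0,-20]],"hand":[6,6,6,6,6,6,6,6]}'
```

```text
clock: 4.9
position: [404.2, 191.3, 242.8]
ee_rot: [0.745, -0.667, -0.0, -0.001]
contact_force: [0.3, -0.1, -2.3]
gripper_width: 65.4
grasp_force: 67.3
```

```bash
python3 -m creep '{"translation":[[1,-5,0],[2,-10,0],[3,-15,0],[4,-20,0],[4.5,-25,0],[5,-30,0],[5.5,-35,0],[6,-39,0]],"delta_rot":[[0,0,-8],[0,0,-16],[0,0,-24],[0,0,-32],[0,0,-40],[0,0,-48],[0,0,-56],[0,0,-64]],"hand":[6,6,6,6,6,6,6,6]}'; python3 -m creep '{"translation":[[0,-3,0],[0,-5.5,0],[0,-6.7,0],[0,-6.7,0],[0,-6.7,0],[0,-6.7,0]],"delta_rot":[[0,0,-6],[0,0,-10],[0,0,-10],[0,0,-10],[0,0,-10],[0,0,-10]],"hand":[6,6,6,6,6,6]}'; python3 w.py w2;  python3 - <<'E'
from h import *
C,I=cloud("pics/w2.npz");c=[464.5,-265]
m=(np.hypot(C[...,0]-c[0],C[...,1]-c[1])<48)&(C[...,2]>96)&(C[...,2]<110);p=C[m]
print(len(p),np.median(p[:,2]),circ(p),p.min(0),p.max(0))
m=(np.hypot(C[...,0]-c[0],C[...,1]-c[1])<48)&(C[...,2]>260)&(C[...,2]<300);p=C[m]
print(len(p),np.median(p[:,2]),circ(p),p.min(0),p.max(0))
E
```

```text
clock: 5.9
position: [464.1, -199.5, 242.5]
ee_rot: [-0.277, 0.961, 0.0, 0.0]
contact_force: [1.3, 1.1, -2.9]
gripper_width: 65.4
grasp_force: 67.3
clock: 6.65
position: [464.8, -264.1, 242.5]
ee_rot: [-0.195, 0.981, 0.0, 0.0]
contact_force: [-0.4, 0.9, -2.6]
gripper_width: 65.5
grasp_force: 67.3
[ 464.8053784  -264.10445552  242.50136911] [-2.13266148e-01  2.22564088e-01 -1.95726970e-01 -2.07364388e-04
 -1.15229763e+00 -9.64129301e-01] [ 394.68502521 -292.548111    384.81093906] 6.65
547 103.34791780439787 (array([ 463.12997216, -264.23620966,   30.95936277]), np.float64(0.9366816330266283)) [ 430.98983162 -296.44184887   96.02499019] [ 488.76506925 -231.48720609  105.73383442]
13416 275.4952985282739 (array([ 462.52820086, -264.41070037,   32.1400148 ]), np.float64(4.715645890887102)) [ 431.16711561 -311.58418397  260.00563424] [ 495.1056708  -219.78167594  299.99648253]
```

View pics/w2.png

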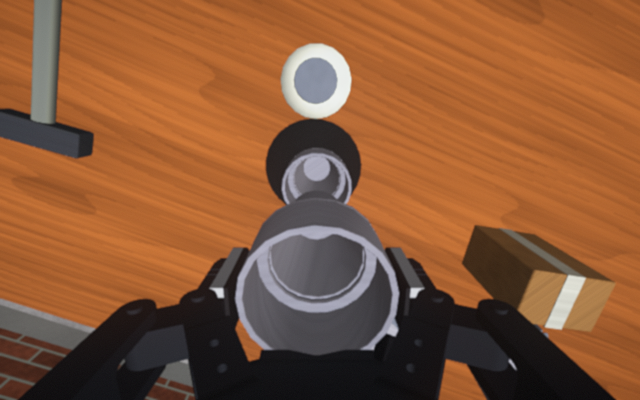

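The wrist view shows cup_b upright in the fingers at (318,280), over cup_a at (317,182) on the mat. The spray can is at (316,80) and clear.

```bash
python3 -m creep '{"translation":[[-0.1,0,-2],[-0.1,0,-5],[-0.1,0,-7.5],[-0.1,0,-9.5],[-0.1,0,-11],[-0.1,0,-12],[-0.1,0,-12.8],[-0.1,0,-12.8]],"delta_rot":[[0,0,0],[0,0,0],[0,0,0],[0,0,0],[0,0,0],[0,0,0],[0,0,0],[0,0,0]],"hand":[6,6,6,6,6,6,6,6]}'
```

```text
clock: 7.7
position: [463.6, -264.9, 114.0]
ee_rot: [-0.195, 0.981, 0.0, -0.0]
contact_force: [-0.3, -0.2, -2.2]
gripper_width: 65.5
grasp_force: 67.2
```

```bash
python3 -m creep '{"translation":[[0,0,-0.3],[0,0,-0.6],[0,0,-0.8],[0,0,-0.9],[0,0,-0.9],[0,0,-0.9]],"delta_rot":[[0,0,0],[0,0,0],[0,0,0],[0,0,0],[0,0,0],[0,0,0]],"hand":[6,6,6,6,6,6]}'
```

```text
clock: 8.45
position: [464.1, -264.8, 106.0]
ee_rot: [-0.195, 0.981, -0.0, 0.0]
contact_force: [-0.3, 2.8, 5.3]
gripper_width: 65.9
grasp_force: 67.9
```

```bash
python3 -m creep '{"translation":[[0,0,-0.1],[0,0,-0.1],[0,0,-0.1],[0,0,-0.1],[0,0,-0.1]],"delta_rot":[[0,0,0],[0,0,0],[0,0,0],[0,0,0],[0,0,0]],"hand":[6.7,7,7.5,8.54,8.54]}'
```

```text
clock: 9.07
position: [463.7, -265.0, 104.1]
ee_rot: [-0.195, 0.981, 0.0, -0.0]
contact_force: [-0.2, -0.0, -0.3]
gripper_width: 85.3
grasp_force: 0.0
```

```bash
python3 -m creep '{"translation":[[0,0,1],[0,0,3],[0,0,5],[0,0,8],[0,0,11],[0,0,13],[0,0,13],[0,0,13]],"delta_rot":[[0,0,0],[0,0,0],[0,0,0],[0,0,0],[0,0,0],[0,0,0],[0,0,0],[0,0,0]],"hand":[8.54,8.54,8.54,8.54,8.54,8.54,8.54,8.54]}'; python3 w.py w3;  python3 - <<'E'
from h import *
C,I=cloud("pics/w3.npz");c=[464.5,-265]
m=(np.hypot(C[...,0]-c[0],C[...,1]-c[1])<40)&(C[...,2]>100)&(C[...,2]<170);p=C[m]
print(np.histogram(p[:,2],14,(100,170))[0])
p=p[p[:,2]>137]
print(len(p),np.median(p[:,2]),circ(p),p.min(0),p.max(0))
for k in range(3):pass
print(plane(p[p[:,2]>139]))
E
```

```text
clock: 10.07
position: [463.2, -264.6, 233.6]
ee_rot: [-0.195, 0.981, 0.0, -0.0]
contact_force: [-1.0, -0.2, -0.3]
gripper_width: 85.5
grasp_force: 0.0
[ 463.18571227 -264.62073973  233.60698426] [-2.15121678e-01  2.28013731e-01 -2.11537436e-01 -5.68238306e-04
 -1.13245743e+00 -9.63765060e-01] [ 393.19502008 -293.046803    376.01016789] 10.075
[289 862 238 225 241 272 269 305 899   0   0   0   0   0]
1092 141.36267478734317 (array([ 463.15455361, -264.38739051,   31.06571993]), np.float64(0.9156980035949805)) [ 430.90198285 -296.91453834  137.01512702] [ 496.45429231 -231.68436091  143.69502239]
(array([ 462.88686841, -264.55143289,  141.37566607]), array([3.60730522e-03, 5.42205368e-04, 9.99993347e-01]), np.float64(0.8644336400568646))
```

View pics/w3.png

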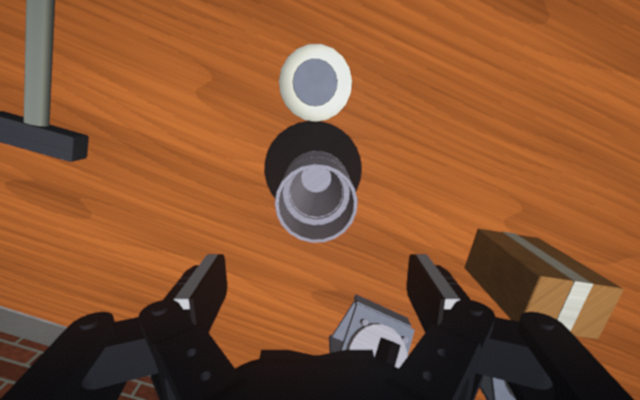

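The wrist view shows cup_b nested in cup_a at (316,200): its rim is level at z≈142, centred at (463,-264.5). The stand with the larger lid is at (375,335). Next I work out the lid frame and a hover pose.

```bash
cat > lid.py <<'E'
import sys
from h import *
np.set_printoptions(precision=2,suppress=True)
def lid(f):
    C,I=cloud(f);near=np.hypot(C[...,0]-650,C[...,1]+105)<75
    w=near&(I.min(-1)>140)&(C[...,2]>35)
    c,n,s=plane(C[w])
    for _ in range(4):
        p=C[w];k=np.abs((C-c)@n)<2.5;w=w&k;c,n,s=plane(C[w])
    psi=np.degrees(np.arctan2(-n[1],-n[0]))
    # grip: points 20..45 above disc plane
    hgt=(C-c)@n;g=near&(hgt>24)&(hgt<36)&(I.max(-1)<60)
    G=C[g];X=np.array([-n[0],-n[1],0]);X-=n*(X@n);X/=np.linalg.norm(X);Y=np.cross(n,X)
    q=np.c_[(G-c)@X,(G-c)@Y].astype(np.float32)
    r=cv2.minAreaRect(q)
    gc=c+r[0][0]*X+r[0][1]*Y
    D=C[w];dq=np.c_[(D-c)@X,(D-c)@Y].astype(np.float32)
    dc,dr=cv2.minEnclosingCircle(dq)
    o1=gc-12*n;o2=c+dc[0]*X+dc[1]*Y-12*n
    print(f,"n",n,"tilt",np.degrees(np.arccos(n[2])),"psi",psi,"std",s,len(D),"| grip rect",r,len(G),"top h",np.percentile(hgt[g],[50,95]),"\n O(grip)",o1,"O(disc)",o2,dr,"X",X)
    return o1,n,X
if __name__=="__main__":
    for f in sys.argv[1:]:lid(f)
E
python3 lid.py pics/top.npz
python3 - <<'E'
from h import *
import numpy as np
q=R.from_quat([-0.195,0.981,0,0])
for psi in(-8,-6,-4):
    n=np.array([-np.sin(.611)*np.cos(np.radians(psi)),-np.sin(.611)*np.sin(np.radians(psi)),np.cos(.611)])
    X=np.cross([-np.sin(np.radians(psi)),np.cos(np.radians(psi)),0],n)
    z=-n
    for s in(1,-1):
        y=s*np.cross(n,X);T=R.from_matrix(np.c_[np.cross(y,z),y,z]);d=np.degrees((T*q.inv()).as_rotvec());print(psi,s,d)
E
```

```text
pics/top.npz n [-0.57  0.05  0.82] tilt 35.05058699699417 psi -5.16961968493213 std 1.1602929691807702 528 | grip rect ((-1.603811264038086, 0.7155814170837402), (50.02834701538086, 12.363876342773438), 0.3517391085624695) 99 top h [29.44 32.28] 
 O(grip) [ 651.84 -105.95   55.17] O(disc) [ 648.5  -105.79   52.82] 44.7667236328125 X [ 0.82 -0.07  0.57]
-8 1 [  4.4645577  -35.13089758 -29.52183202]
-8 -1 [-46.52774761  -5.91290938 143.48737367]
-6 1 [  5.06956342 -34.99631798 -27.58608615]
-6 -1 [-46.80741985  -6.78051856 145.35887862]
-4 1 [  5.67181384 -34.85490169 -25.65012211]
-4 -1 [-47.08073384  -7.66127991 147.22770441]
```

```bash
python3 -m creep '{"translation":[[2,3,0],[4,6,0],[6,9,0],[8,12,0],[9,15,-2],[10.2,16.6,-4],[10.2,16.6,-5.6],[10.2,16.6,-5.6]],"delta_rot":[[0.9,-6,-4.5],[1.8,-12,-9],[2.7,-18,-13.5],[3.6,-24,-18],[4.5,-30,-22.5],[5.4,-35,-26.6],[5.4,-35,-26.6],[5.4,-35,-26.6]],"hand":[8.54,8.54,8.54,8.54,8.54,7,6,5]}';python3 -m creep '{"translation":[[0,0,0],[0,0,0]],"delta_rot":[[0,0,0],[0,0,0]],"hand":[5,5]}'; python3 w.py w4; python3 lid.py pics/w4.npz
python3 - <<'E'
from bench import *
from h import *
s=read_state();print(R.from_quat(s["ee_rot"]).as_matrix(),s["joints"])
E
```

```text
clock: 11.12
position: [567.0, -107.9, 198.8]
ee_rot: [0.038, 0.959, -0.001, 0.28]
contact_force: [1.0, 0.1, 0.6]
gripper_width: 50.1
grasp_force: 0.0
clock: 11.38
position: [569.7, -107.9, 202.7]
ee_rot: [0.038, 0.958, -0.001, 0.284]
contact_force: [0.4, -0.4, 0.2]
gripper_width: 49.7
grasp_force: 0.0
[ 569.66703404 -107.91297271  202.71302779] [ 0.09791907  0.11121058 -0.74766547  0.49743611 -0.16016157 -2.21869734] [428.62439504 -98.72667042 281.23508414] 11.375
pics/w4.npz n [-0.55  0.04  0.83] tilt 33.74321338264658 psi -4.587075173230833 std 0.6905692638417682 1852 | grip rect ((20.07786750793457, -0.4410862922668457), (47.58489990234375, 11.835707664489746), 0.10575730353593826) 719 top h [30.59 31.88] 
 O(grip) [ 649.77 -105.86   52.88] O(disc) [ 643.73 -105.     48.81] 42.33489990234375 X [ 0.83 -0.07  0.56]
[[-0.83608933  0.07417071  0.5435562 ]
 [ 0.07341983  0.99703318 -0.02311652]
 [-0.54365813  0.02058032 -0.8390544 ]] [ 0.09792654  0.11105029 -0.74792925  0.49758415 -0.16022516 -2.21888667]
```

View pics/w4.png

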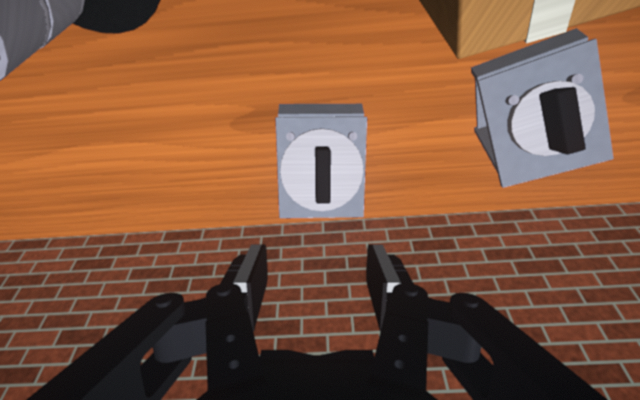

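The wrist view shows the larger lid at (322,170) with its grip bar at (322,175), and the small lid at (553,118). The arm stopped short because j5 hit its limit at this high pose. A lower, farther pose should be in reach, so I go closer along the lid's axis.

```bash
python3 -m creep '{"translation":[[0.6,0,-1],[1.2,0,-2],[1.8,0,-3],[2.4,0,-4],[3.0,0,-5],[3.8,0,-6],[3.8,0,-6],[3.8,0,-6]],"delta_rot":[[0,0,0],[0,0,0],[0,0,0],[0,0,0],[0,0,0],[0,0,0],[0,0,0],[0,0,0]],"hand":[5,5,5,5,5,5,5,5]}'; python3 w.py w5; python3 lid.py pics/w5.npz
python3 - <<'E'
from bench import *
from h import *
s=read_state();print(R.from_quat(s["ee_rot"]).as_matrix(),s["joints"])
E
```

```text
clock: 12.42
position: [610.8, -117.2, 155.6]
ee_rot: [0.035, 0.962, 0.012, 0.271]
contact_force: [-0.5, 0.2, 0.9]
gripper_width: 50.1
grasp_force: 0.0
[ 610.77430266 -117.24510968  155.56446861] [ 0.08133573  0.2560242  -0.61096816  0.23460402 -0.1604795  -1.94546416] [ 471.74847729 -112.10359415  237.88918582] 12.425
pics/w5.npz n [-0.56  0.04  0.83] tilt 34.28592767425225 psi -4.133775982689405 std 0.63979761453207 4033 | grip rect ((13.695516586303711, -5.518996238708496), (12.881260871887207, 48.53993225097656), 89.52361297607422) 1293 top h [30.15 31.31] 
 O(grip) [ 650.31 -106.11   53.71] O(disc) [ 646.66 -105.67   51.2 ] 44.22432327270508 X [ 0.82 -0.06  0.56]
[[-0.8510674   0.05986138  0.52163292]
 [ 0.07338071  0.99729004  0.00527722]
 [-0.51990341  0.04276906 -0.85315371]] [ 0.08137695  0.25574229 -0.61120021  0.23454057 -0.16051159 -1.94533226]
```

```bash
python3 -m creep '{"translation":[[0.6,-0.2,1],[1.2,-0.5,1],[1.2,-0.5,1],[1.2,-0.5,1],[1.2,-0.5,1]],"delta_rot":[[0.6,7.5,0],[1.2,15,0],[1.2,15,0],[1.2,15,0],[1.2,15,0]],"hand":[5,5,5,5,5]}'; python3 w.py w6; python3 lid.py pics/w6.npz
python3 - <<'E'
from bench import *
from h import *
s=read_state();print(R.from_quat(s["ee_rot"]).as_matrix(),s["joints"])
E
```

```text
clock: 13.1
position: [621.3, -122.2, 164.5]
ee_rot: [0.039, 0.989, 0.018, 0.141]
contact_force: [-0.5, -0.1, -0.2]
gripper_width: 50.0
grasp_force: 0.0
[ 621.2739759  -122.2105245   164.47837321] [ 0.05687862  0.33434479 -0.27790104 -0.01323652 -0.67260028 -1.69694658] [ 508.57257969 -119.14178099  280.09972692] 13.1
pics/w6.npz n [-0.63  0.08  0.78] tilt 39.06472045597359 psi -7.217644137986488 std 0.6104672445449484 1018 | grip rect ((4.595098495483398, -1.6218013763427734), (47.505760192871094, 12.933116912841797), 2.217984437942505) 1175 top h [29.48 31.5 ] 
 O(grip) [ 653.13 -107.63   56.64] O(disc) [ 650.85 -105.48   54.58] 40.639930725097656 X [ 0.77 -0.1   0.63]
[[-0.95692157  0.0716519   0.28136652]
 [ 0.08174464  0.99635745  0.02428258]
 [-0.27860173  0.04623673 -0.95929309]] [ 0.05688617  0.33438255 -0.27747257 -0.01323281 -0.67279145 -1.69689318]
```

Run:
```python
from h import *
q=R.from_quat([0.039,0.989,0.018,0.141])
c,s=np.cos(np.radians(-5)),np.sin(np.radians(-5));t=np.radians(20)
z=np.array([np.sin(t)*c,np.sin(t)*s,-np.cos(t)]);y=np.array([-s,c,0])
T=R.from_matrix(np.c_[np.cross(y,z),y,z]);print(np.degrees((T*q.inv()).as_rotvec()),T.as_quat())
```

```text
[-2.97012857 -3.64308888 -0.95191056] [ 0.04295671  0.98387043 -0.00757443  0.1734829 ]
```

```bash
python3 -m creep '{"translation":[[0,1,-1],[-0.2,1.9,-2.5],[-0.4,1.9,-4.2],[-0.4,1.9,-4.2],[-0.4,1.9,-4.2]],"delta_rot":[[-1.5,-1.8,-0.5],[-3,-3.6,-1],[-3,-3.6,-1],[-3,-3.6,-1],[-3,-3.6,-1]],"hand":[5,5,5,5,5]}'; python3 w.py w7; python3 lid.py pics/w7.npz
```

```text
clock: 13.78
position: [619.3, -103.2, 124.0]
ee_rot: [0.043, 0.984, -0.008, 0.175]
contact_force: [-1.0, -0.3, -0.1]
gripper_width: 50.3
grasp_force: 0.0
[ 619.30521557 -103.20707662  124.01682357] [ 0.1237097   0.34727383 -0.47180058  0.18251897 -0.41308409 -1.9366858 ] [499.38841706 -92.31010202 231.69114705] 13.775
pics/w7.npz n [-0.58  0.05  0.81] tilt 35.583308338909056 psi -4.6863746363518075 std 0.6380427941456887 6697 | grip rect ((7.794467926025391, 0.2611265182495117), (12.417226791381836, 47.38035202026367), 89.95893096923828) 1504 top h [29.83 30.87] 
 O(grip) [ 651.18 -105.84   54.85] O(disc) [ 646.93 -105.24   51.79] 45.03520202636719 X [ 0.81 -0.07  0.58]
```

View pics/w7.png

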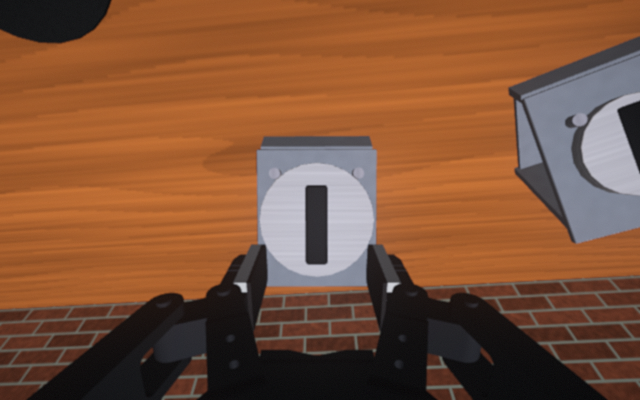

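The wrist view shows the grip bar at (316,225) square between the fingers. The lid origin (651, -106, 55) matches the given 55 mm. I descend and grip.

```bash
python3 -m creep '{"translation":[[0.4,0,-1.2],[0.7,-0.1,-2.4],[1.1,-0.1,-3.6],[1.5,-0.2,-4.8],[1.7,-0.2,-5.4],[1.8,-0.2,-5.8],[1.8,-0.2,-5.8]],"delta_rot":[[0,0,0],[0,0,0],[0,0,0],[0,0,0],[0,0,0],[0,0,0],[0,0,0]],"hand":[5,5,5,5,5,5,5]}'
```

```text
clock: 14.7
position: [636.7, -105.2, 64.9]
ee_rot: [0.043, 0.984, -0.008, 0.174]
contact_force: [-0.6, -0.3, 0.2]
gripper_width: 50.2
grasp_force: 0.0
```

```bash
python3 -m creep '{"translation":[[0,0,0],[0,0,0],[0,0,0],[0,0,0],[0,0,0],[0,0,0]],"delta_rot":[[0,0,0],[0,0,0],[0,0,0],[0,0,0],[0,0,0],[0,0,0]],"hand":[3,1,1,1,1,1]}'
```

```text
clock: 15.45
position: [637.0, -105.2, 65.8]
ee_rot: [0.043, 0.984, -0.008, 0.175]
contact_force: [-3.1, 0.2, 4.8]
gripper_width: 13.0
grasp_force: 59.7
```

```bash
python3 -m creep '{"translation":[[-0.3,0,0.4],[-0.9,0.1,1.2],[-1.7,0.1,2.4],[-2.6,0.2,3.6],[-3.4,0.3,5],[-4,0.3,8],[-5,0.3,12],[-5,0.3,14]],"delta_rot":[[0,0,0],[0,0,0],[0,0,0],[0,0,0],[0,0,0],[0.5,6,0],[1,12,0],[1.5,18,0]],"hand":[1,1,1,1,1,1,1,1]}';  python3 -m creep '{"translation":[[0,0,0],[0,0,2],[0,0,2],[0,0,2]],"delta_rot":[[0.7,8,0],[1.5,17,0],[1.5,17,0],[1.5,17,0]],"hand":[1,1,1,1]}'; python3 w.py w8
python3 - <<'E'
from bench import *
from h import *
s=read_state();print(R.from_quat(s["ee_rot"]).as_matrix(),s["joints"])
C,I=cloud("pics/w8.npz");c=s["position"]
k=(np.linalg.norm(C-c,axis=-1)<75)
w=k&(I.min(-1)>110)&(C[...,2]<c[2]+15);print(w.sum())
a,n,sd=plane(C[w])
for _ in range(4):
    w=w&(np.abs((C-a)@n)<2.5);a,n,sd=plane(C[w])
print(a,n,sd,w.sum(),np.argwhere(w).min(0),np.argwhere(w).max(0))
E
```

```text
clock: 16.45
position: [586.9, -101.8, 209.7]
ee_rot: [0.043, 0.999, -0.001, 0.019]
contact_force: [1.0, 0.8, -1.3]
gripper_width: 13.0
grasp_force: 58.6
clock: 16.95
position: [586.2, -101.9, 225.0]
ee_rot: [0.043, 0.991, 0.005, -0.13]
contact_force: [-0.4, -0.6, -1.6]
gripper_width: 12.9
grasp_force: 58.7
[ 586.1668304  -101.94632789  224.9639934 ] [ 0.07806087  0.47502013  0.12612935 -0.04155146 -1.48052123 -1.7265842 ] [549.943688   -98.31465908 381.86946916] 16.95
[[-0.96219413  0.08657302 -0.25823936]
 [ 0.08394982  0.99624467  0.0211892 ]
 [ 0.259104   -0.00129102 -0.96584857]] [ 0.0780473   0.47447295  0.12549994 -0.04143863 -1.48080208 -1.72659572]
8335
[ 576.6464945  -100.72643053  219.09608297] [ 3.71546653e-03 -1.79268731e-04  9.99993082e-01] 0.6272524960364055 8134 [190 240] [342 393]
```

View pics/w8.png

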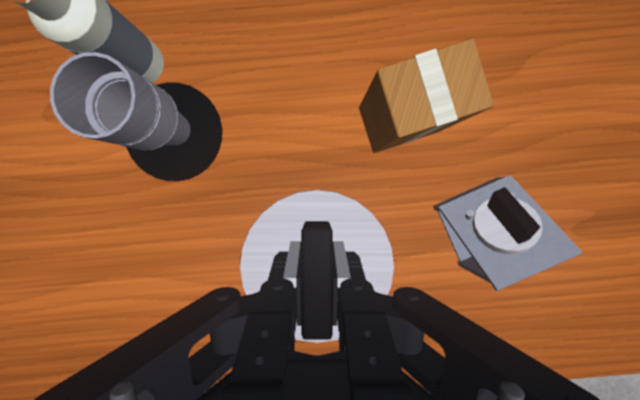

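The wrist view shows the lid level in the grip (disc normal within 0.3°), with its disc centred near (317,265) and the nested stack at (100,100). Now I find the disc centre and the distance to the stack.

Run:
```python
from h import *
C,I=cloud("pics/w8.npz");np.set_printoptions(precision=2,suppress=True)
m=((I.min(-1)>110)&(np.abs(C[...,2]-219)<5)&(np.hypot(C[...,0]-586,C[...,1]+102)<80)).astype(np.uint8)
k=max(cv2.findContours(m,cv2.RETR_EXTERNAL,cv2.CHAIN_APPROX_NONE)[0],key=cv2.contourArea)[:,0]
h=cv2.convexHull(k)[:,0];h=h[h[:,1]<300]
p=np.array([ray("pics/w8.npz",u,v,219) for u,v in h]);print(len(p),circ(p),circ(p,41))
c=[463.3,-264.6];q=(np.hypot(C[...,0]-c[0],C[...,1]-c[1])<50)&(C[...,2]>139)&(C[...,2]<148)
print(q.sum(),circ(C[q]),np.median(C[q][:,2]))
```

```text
35 (array([ 591.29, -102.06,   40.54]), np.float64(0.1078083882014791)) (array([ 591.78, -102.11]), np.float64(0.35235659728937))
1361 (array([ 464.31, -263.51,   31.19]), np.float64(0.987137170487493)) 141.47030578596372
```

```bash
python3 -m creep '{"translation":[[-2.5,-3.2,0],[-5,-6.5,0],[-7.5,-9.7,0],[-10,-12.8,0],[-12,-15,0],[-12.8,-16.2,-1],[-12.8,-16.2,-3],[-12.8,-16.2,-5]],"delta_rot":[[0,0,0],[0,0,0],[0,0,0],[0,0,0],[0,0,0],[0,0,0],[0,0,0],[0,0,0]],"hand":[1,1,1,1,1,1,1,1]}';  python3 -m creep '{"translation":[[0,0,0],[0,0,0],[0,0,0]],"delta_rot":[[0,0,0],[0,0,0],[0,0,0]],"hand":[1,1,1]}'; python3 w.py w9
cat > chk.py <<'E'
import sys
from h import *
f=sys.argv[1];zd=float(sys.argv[2]);np.set_printoptions(precision=3,suppress=True)
C,I=cloud(f)
m=(I.min(-1)>110)&(np.abs(C[...,2]-zd)<6)&(np.hypot(C[...,0]-460,C[...,1]+264)<60)
a,n,s=plane(C[m]);m&=np.abs((C-a)@n)<2.5;a,n,s=plane(C[m]);print("disc",a,n,s,m.sum())
k=max(cv2.findContours(m.astype(np.uint8),cv2.RETR_EXTERNAL,cv2.CHAIN_APPROX_NONE)[0],key=cv2.contourArea)[:,0]
h=cv2.convexHull(k)[:,0];h=h[h[:,1]<300]
p=np.array([ray(f,u,v,a[2]) for u,v in h]);print(len(p),circ(p),circ(p,41))
q=(np.hypot(C[...,0]-463,C[...,1]+264)<48)&(C[...,2]>100)&(C[...,2]<a[2]-8);print("below",q.sum(),C[q].max(0) if q.any() else 0)
E
python3 chk.py pics/w9.npz 170
python3 - <<'E'
from bench import *
import cv2,numpy as np
for n in("scene","top"):
    im,d=get_image(n);c=get_calibration(n);np.savez(f"pics/{n}2.npz",im=im,d=d,K=c["intrinsics"],t=c["xyz"],q=c["attitude"])
    if n=="scene": cv2.imwrite("pics/scene2c.png",cv2.resize(im[200:300,180:300,::-1],None,fx=5,fy=5,interpolation=cv2.INTER_CUBIC))
E
```

```text
clock: 18.0
position: [458.3, -263.9, 174.3]
ee_rot: [0.043, 0.991, 0.005, -0.13]
contact_force: [0.5, 0.8, -0.9]
gripper_width: 13.1
grasp_force: 58.7
clock: 18.38
position: [459.4, -264.2, 176.0]
ee_rot: [0.043, 0.991, 0.005, -0.13]
contact_force: [1.0, 0.3, -0.0]
gripper_width: 13.0
grasp_force: 58.7
[ 459.39472218 -264.18278168  175.97428286] [-0.19756253  0.39528454 -0.16088001  0.03217377 -1.27359556 -1.4731133 ] [ 422.99952861 -260.37766512  332.87901771] 18.375
disc [ 449.887 -262.946  170.164] [0.001 0.001 1.   ] 0.6296783762611776 8131
34 (array([ 464.534, -264.285,   40.537]), np.float64(0.11157926887394615)) (array([ 465.037, -264.312]), np.float64(0.35189133292699076))
below 1 [ 425.327 -254.614  161.445]
```

View pics/scene2c.png

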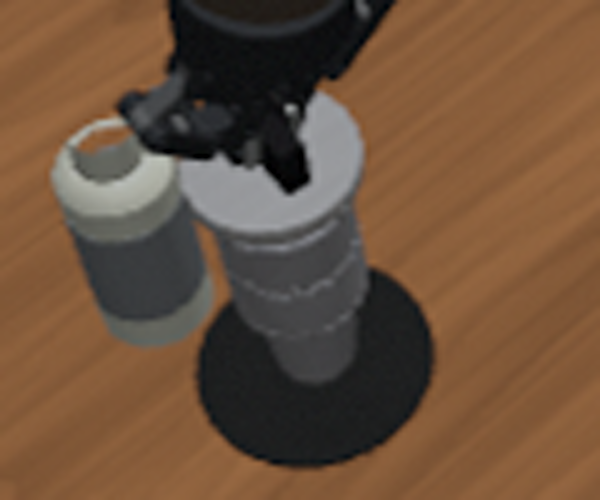

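The scene crop shows the lid level and concentric over the stack, at about (275,170) above the collar, and clear of the spray can. The measured offset is about 1 mm, against 3.5 mm of clearance. Lowering slowly.

```bash
python3 -m creep '{"translation":[[0,0,-0.5],[0,0,-1],[0,0,-1.4],[0,0,-1.6],[0,0,-1.8],[0,0,-2],[0,0,-2],[0,0,-2]],"delta_rot":[[0,0,0],[0,0,0],[0,0,0],[0,0,0],[0,0,0],[0,0,0],[0,0,0],[0,0,0]],"hand":[1,1,1,1,1,1,1,1]}'
```

```text
clock: 19.52
position: [458.9, -264.2, 155.2]
ee_rot: [0.043, 0.99, 0.005, -0.131]
contact_force: [0.1, -0.1, -1.8]
gripper_width: 12.8
grasp_force: 58.7
```

```bash
python3 -m creep '{"translation":[[0,0,-0.1],[0,0,-0.2],[0,0,-0.3],[0,0,-0.3],[0,0,-0.3]],"delta_rot":[[0,0,0],[0,0,0],[0,0,0],[0,0,0],[0,0,0]],"hand":[1,1,1,1,1]}'; python3 -m creep '{"translation":[[0,0,-0.05],[0,0,-0.1],[0,0,-0.1],[0,0,-0.1]],"delta_rot":[[0,0,0],[0,0,0],[0,0,0],[0,0,0]],"hand":[1,1,1,1]}'
```

```text
clock: 20.15
position: [458.8, -264.2, 152.1]
ee_rot: [0.043, 0.99, 0.005, -0.131]
contact_force: [0.1, -0.3, -1.6]
gripper_width: 12.9
grasp_force: 58.7
clock: 20.65
position: [459.0, -264.3, 151.6]
ee_rot: [0.043, 0.991, 0.005, -0.13]
contact_force: [-0.3, 1.6, 1.9]
gripper_width: 13.2
grasp_force: 59.2
```

```bash
python3 -m creep '{"translation":[[0,0,-0.05],[0,0,-0.05],[0,0,-0.05],[0,0,-0.05],[0,0,-0.05],[0,0,-0.05]],"delta_rot":[[0,0,0],[0,0,0],[0,0,0],[0,0,0],[0,0,0],[0,0,0]],"hand":[1,1.6,2.2,3,4,4]}'; python3 -m creep '{"translation":[[0.1,0,0.5],[0.4,0,1.5],[0.8,0,3],[1.4,0,5],[2.2,0,8],[3,0,11],[3,0,13],[3,0,13]],"delta_rot":[[0,0,0],[0,0,0],[0,0,0],[0,0,0],[0,0,0],[0,0,0],[0,0,0],[0,0,0]],"hand":[4,4,4,4,4,4,4,4]}';python3 -m creep '{"translation":[[0,0,0],[0,0,0]],"delta_rot":[[0,0,0],[0,0,0]],"hand":[4,4]}'; python3 w.py w10; python3 chk.py pics/w10.npz 146
python3 - <<'E'
import cv2
im=cv2.imread("pics/w10.png")
from bench import *
import numpy as np
s,_=get_image("scene");c=cv2.resize(s[180:305,160:360,::-1],(640,400));cv2.imwrite("pics/fin.png",cv2.resize(np.vstack([im,c]),(480,600)))
E
```

```text
clock: 21.4
position: [458.8, -264.2, 150.5]
ee_rot: [0.043, 0.99, 0.005, -0.131]
contact_force: [0.4, 0.8, 0.2]
gripper_width: 40.2
grasp_force: 0.0
clock: 22.4
position: [489.8, -264.5, 283.1]
ee_rot: [0.043, 0.991, 0.004, -0.128]
contact_force: [0.9, -0.5, 0.1]
gripper_width: 40.0
grasp_force: 0.0
clock: 22.65
position: [488.3, -264.0, 279.6]
ee_rot: [0.043, 0.99, 0.005, -0.132]
contact_force: [0.3, -0.0, -0.7]
gripper_width: 39.9
grasp_force: 0.0
[ 488.31755368 -264.02906101  279.61675898] [-0.18823094  0.36652482  0.06501067  0.02774407 -1.53253893 -1.47425909] [ 452.54702971 -260.3926411   436.68433469] 22.65
disc [ 463.889 -264.333  145.736] [0.001 0.    1.   ] 0.7097609677155423 4896
41 (array([ 464.291, -264.446,   40.542]), np.float64(0.10488826877522432)) (array([ 464.345, -264.526]), np.float64(0.46508911668336217))
below 0 0
```

View pics/fin.png

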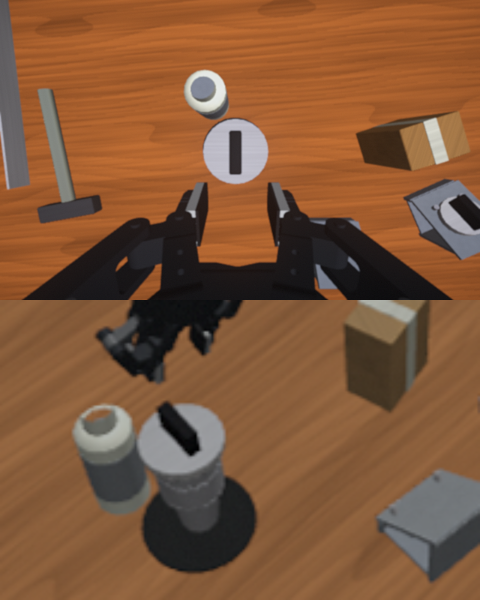

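The picture shows the lid seated at (236,150) in the wrist view and (182,440) in the scene view. Its disc top is level at z=145.7 against 146 expected, and it is centred at (464.3,-264.5) on the upright stack. The gripper is clear.

```bash
python3 -c "
from bench import *
print(job_done())"
```

```text
the job is handed in; nothing more can be done
None
```

The job is handed in (no verdict was returned): the bench tin is nested in its twin on the mat, the larger lid measures level and centred on the rim, the gripper is clear, and no bystander was touched.

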